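# Roll a gauge bar out of its storage clips and stand it on the granite plate

### The arm

A 7-joint arm with a two-finger parallel gripper is mounted at the origin on a cart in front of the work surface, level with it; the furniture and walls round the work are solid. World frame = base frame: x ahead of the robot, y to its left, z up, the work surface at z = 0. Lengths are in m, angles in rad, forces in N, time in s.
With the tool pointing down it reaches from about 0.35 to 0.9 m from the base axis. Payload 8.1 kg.
Tool frame: the origin (TCP) lies between the finger pads; the fingertips stand 11 mm ahead of it and the grasp point (between the pads) lies 8 mm behind it; z points along the fingers, y is the line along which they close (so a half turn about z gives the same grasp; the last joint's range is limited). The gripper opens to 92 mm and grips with 3 to 60 N. Pads are 19 mm wide; open, the fingers measure 130 mm over their backs; the gripper's body (75 mm by 190 mm) begins 47 mm behind the grasp point.
Start: joints at [-1.429, 0.434, 0.025, 1.573, -0.012, 1.134, -0.075], TCP at [0.152, 0.606, 0.238] pointing down, gripper open.
Joint ranges: [-2.62, 2.62], [-0.44, 2.09], [-1.27, 1.32], [0.08, 2.57], [-1.32, 4.46], [0.12, 2], [-2.74, 2.74]. Speed limits (rad/s): [2.22, 2.22, 3.01, 3.01, 3.14, 3.14, 3.14].

### API

Orientations are given as a rotation vector (axis times angle).
In Python, from cell import observe, get_image, camera_params, sign_off gives the robot as it stands.
- The arm moves only by the shell command python3 -m pendant 'ROWS' [FORCE]. ROWS is JSON, one flat list of numbers, 7 for each row, row after row: the shift along the tool's x, y, z in m, then the turn, a rotation vector about the tool's x, y, z in rad, then the finger opening in m, from 0 to 0.0918. In form: [dx, dy, dz, rx, ry, rz, jaw, dx, dy, dz, rx, ry, rz, jaw, ...]. A call has 1 to 10 rows; each row shifts and turns the commanded pose from where the row before left it, along the tool's axes as they then stand; what a row does not reach is not made up. A row lasts 1/8 s, in which the tool goes at most 62.5 mm and 10.7 degrees, less where a joint would pass 70% of its speed; a pose out of reach is approached as far as the arm can. A call is refused whole if a number of a shift passes 0.0625 or a number of a turn 0.188, either way. A call with a gripper value outside its range is refused whole. The fingers move at their own pace and stop on an object; FORCE is the grip in N (left out, the last holds). Time passes only in rows, so rows that do not move let the fingers close. It gives the time, the measured TCP pose, the force, the opening and the grip force at its end, in the units of the state.
- observe(): the state, without advancing time (a new reading comes with each control period).
- get_image(name): name is "scene" or "top" or "wrist"; returns the picture (420x560x3 uint8, red, green, blue); there is no depth.
- camera_params(name): a dict with "intrinsics" (3x3 intrinsics, pixels), "eye" and "rotation" of the camera in the world; the wrist camera has in their place "T_tool_cam" (4x4, takes a point from camera to tool coordinates, whose origin is the TCP and whose axes are the flange's). Camera axes: x right, y down, z forward; pixel columns grow to the right and rows downward; lengths in m; the calibration is good to about 2 mm. A picture is of the moment at which its call begins: read the wrist's pose just before it. camera_params takes no time and is no camera call.
- sign_off(): hands the job in; it is judged then, once.
The state is a dict: "clock": time; "joints": joint angles; "dq": joint speeds; "joint_efforts": joint torques, N m; "position": TCP position; "ee_rot": TCP orientation; "force": force on the tool from outside, world axes, zero at the start; "ft_torque": the same for the moment, N m; "width": opening from 0.0 (shut) to 1.0 (fully open); "gripper_force": force on a finger pad.
Only numpy, scipy, OpenCV 4.12 (cv2) and the standard library are available. Lean on these libraries where they do the work, as an engineer would, in place of code of your own. Each camera call takes 0.05 s, during which the arm holds its last target. There are 200 camera calls.

### The job

Set up the 125 mm gauge bar: roll it sideways out of its two storage clips, pressing it over against the springy front jaws until it is clear of the fixed rear lips and then up and over (a straight pull jams under the lips and strains the clips), lay it down in the pair of V-blocks and let go of it. Then take it again in a way that lets you swing it upright, and stand it up on either end with its whole foot on the black granite plate, lowering it gently until it touches before you let go. Leave it standing free, and leave the loupe and the white bottle where they are.

Things in the scene. Friction and masses are not known exactly. Their poses are not given: they have to be found in the camera images.
- bar_center (a point): centre of the loose gauge bar: a bright steel cylinder, diameter 22 mm, length 125 mm, about 0.37 kg, flat ends, with a black ribbed grip band (40 mm long) round its middle. The y axis runs along the bar; both ends are alike. The centre lies 62.5 mm from each end.
- clip_stand: fixed storage stand: wooden base 84 x 152 x 12 mm (x, y, z), origin at the centre of its underside. The bar lies in it along y, its axis 44 mm above the bench, held by two steel clips. Wooden end cheeks (44 mm wide in x, 9 mm thick, inner faces at y = -65 and +65 mm, rounded tops 24 mm above the bar's axis) stop it sliding out endways. Bar and stand may press on each other with at most 60 N.
- rear_lips (a point): midway between the tips of the two fixed, rigid rear jaws, on the +x side of the bar. The clips are 14 mm wide, centred at y = -36 and +36 mm of the stand, so 58 mm of bar are free between them, with 21 mm down to the wood. The rear lips reach over the bar as far as its top line and rise 17 mm above its axis; the bar itself must go at least 12 mm (13 to 15 is good) to -x of the stand before it can rise past them.
- front_jaws (a point): midway between the two sprung front jaws at the height of the bar's axis, 12.6 mm to -x of that axis: marks the springy side. The jaws rise 14 mm above the axis and hook 2 mm over the bar. Pushing the bar over against both together takes about 4 N at first and 15 N at 13 mm, so a soft arm lags behind; pushed aside so, they let the bar rise.
- jaw_1 (a joint): sprung front jaw of the clip at y = +36 mm; hinge angle, 0 = closed, grows as the jaw is pushed outwards (to -x), at most 0.9 rad; its hinge line lies 20 mm below the bar's axis and it springs back by itself
- jaw_2 (a joint): sprung front jaw of the clip at y = -36 mm, the same
- v_blocks: fixed pair of steel V-blocks on a base plate 60 x 116 x 8 mm (x, y, z); origin at the centre of the underside. The blocks are 50 mm wide in x, 46 mm high over the bench and 22 mm long, centred at y = -39 and +39 mm, so 56 mm are free between them, down to the base plate. Their 90 degree V grooves, 18 mm deep, run along y.
- v_axis (a point): where the centre of the bar is when it lies in the V-blocks, along their y axis: 43.6 mm above the bench, midway between the blocks
- plate_top (a point): centre of the top face of the fixed black granite plate, 120 x 120 mm, top 30 mm above the bench, z up, x and y along its edges. When the bar stands on it its centre is 62.5 mm above this point's height.
- loupe: bystander: loose black loupe, 37 mm diameter, 34 mm high; origin at the centre of its underside
- wash_bottle: bystander: loose white dispenser bottle with a blue cap, 58 mm diameter, 118 mm high; origin at the centre of its underside
- granite_plate: the granite plate itself; origin at the centre of its underside. The bar may press on it with at most 50 N ; lower it until it touches and only then let go.
- gauge_bar: the gauge bar itself; its origin and axes are those of bar_center

How it is judged:
On the way, in this order (a step that is already met when the one before it is completed fails the run):
1. the bar is out of the clips, lifted clear of the stand (z of bar_center in the frame of clip_stand above 0.075 m and contact force between gauge_bar and clip_stand below 0.1 N), for 0.1 s.
2. the bar lies in both V-blocks, let go (x of bar_center in the frame of v_axis between -0.004 and 0.004 m and y of bar_center in the frame of v_axis between -0.015 and 0.015 m and z of bar_center in the frame of v_axis between -0.004 and 0.004 m and angle between the y axis of bar_center and the y axis of v_axis, either way round below 0.08 rad and contact force between the fingers and gauge_bar below 0.1 N), for 0.3 s.
3. the bar stands on the granite while it is still held ((angle between bar_center's own y axis and vertical below 0.1 rad or angle between bar_center's own y axis and vertical above 3.0416 rad) and contact force between gauge_bar and granite_plate above 0.5 N and contact force between the fingers and gauge_bar above 0.5 N), for 0.1 s.
At the end, for the whole second after the job is handed in: The bar stands upright (within 0.04 rad of vertical, either end down) and at rest on the granite plate, its axis at least 11 mm inside every edge of the plate so that its whole foot is on it, let go ((angle between bar_center's own y axis and vertical below 0.04 rad or angle between bar_center's own y axis and vertical above 3.1016 rad) and z of bar_center in the frame of plate_top between 0.0585 and 0.0665 m and x of bar_center in the frame of plate_top between -0.049 and 0.049 m and y of bar_center in the frame of plate_top between -0.049 and 0.049 m and linear speed of gauge_bar below 0.01 m/s and contact force between the fingers and gauge_bar below 0.1 N); the robot touches nothing.
It fails at once if the clips are strained: more than 60 N between the bar and the clip stand (contact force between gauge_bar and clip_stand above 60 N).
It fails at once if the bar is pressed hard on the granite: more than 50 N (contact force between gauge_bar and granite_plate above 50 N).
It fails at once if the loupe is moved by more than 15 mm (distance of loupe from where it was at the start of the episode above 0.015 m).
It fails at once if the bottle is moved by more than 15 mm (distance of wash_bottle from where it was at the start of the episode above 0.015 m).
It also fails if it takes over 56 s, if anything falls off the work surface, if the arm or the gripper's body presses on something with over 40 N, if the wrist force passes 120 N, or if a joint passes its speed limit or range.

## Working session

There is one attempt and no reset: what is moved stays moved. The work goes in short steps, Python scripts to look and compute and a shell command to move; the robot and the scene stay as the last step left them, time stands still between calls to the robot, and variables do not carry over. Pictures are saved under pics/ and viewed, at most 13 in all, crops included, and the job is handed in when it is done.

```bash
mkdir -p pics; ls; python3 - <<'E'
from cell import *
import cv2,numpy as np
np.set_printoptions(precision=4,suppress=True)
o=observe();print(o)
for n in("scene","top","wrist"):
    print(n,camera_params(n))
    cv2.imwrite(f"pics/{n}0.png",get_image(n)[:,:,::-1])
E
```

```text
pics
{'clock': 0.0, 'joints': array([-1.4286,  0.4352,  0.025 ,  1.5741, -0.0116,  1.134 , -0.0751]), 'dq': array([ 0.0012,  0.0004, -0.0007,  0.0002, -0.0003, -0.0033,  0.0002]), 'joint_efforts': array([  0.0008, -66.7837,   0.985 , -31.4467,  -0.0606,   0.0429,
         0.0002]), 'position': array([0.1514, 0.6059, 0.2369]), 'ee_rot': array([-0.3837, -3.118 ,  0.0025]), 'force': array([-0.0282, -0.1813,  0.5614]), 'ft_torque': array([ 0.0351, -0.0054,  0.0091]), 'gripper_force': 0.0, 'width': 0.9955893610889722}
scene {'intrinsics': array([[526.3768,   0.    , 283.2047],
       [  0.    , 526.3768, 198.7812],
       [  0.    ,   0.    ,   1.    ]]), 'eye': array([ 1.3792, -0.0791,  0.7292]), 'rotation': array([-1.9067, -1.3754,  0.6714])}
top {'intrinsics': array([[399.0812,   0.    , 278.1015],
       [  0.    , 399.0812, 210.5077],
       [  0.    ,   0.    ,   1.    ]]), 'eye': array([0.5139, 0.1256, 0.9095]), 'rotation': array([-2.1769,  2.1834, -0.0738])}
wrist {'intrinsics': array([[340.7543,   0.    , 281.3326],
       [  0.    , 340.7543, 212.2207],
       [  0.    ,   0.    ,   1.    ]]), 'T_tool_cam': array([[ 0.    , -0.9558, -0.2942,  0.0797],
       [ 1.    , -0.0001,  0.0005,  0.0009],
       [-0.0005, -0.2942,  0.9558, -0.1465],
       [ 0.    ,  0.    ,  0.    ,  1.    ]])}
```

View pics/top0.png

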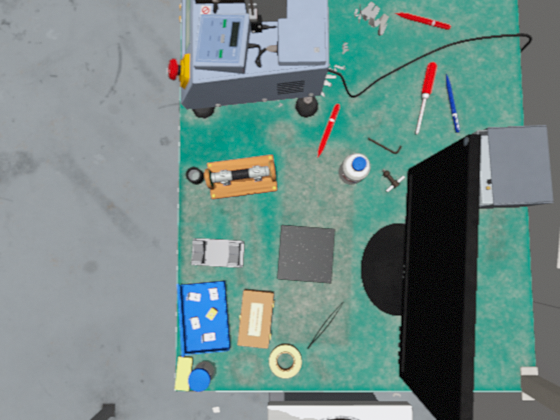

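View pics/scene0.png

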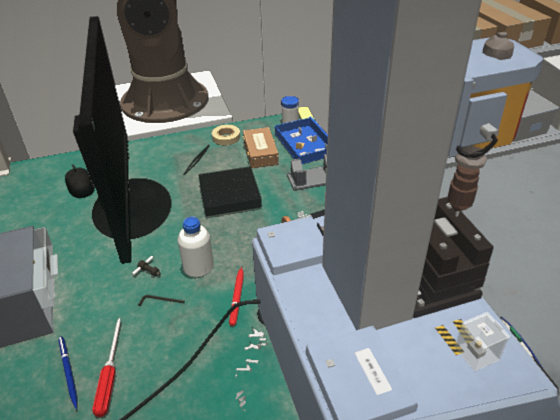

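```bash
cat > h.py <<'E'
from cell import *
import cv2,numpy as np
from scipy.spatial.transform import Rotation as R
np.set_printoptions(precision=4,suppress=True)
def cam(n,o=None):
    p=camera_params(n);K=p['intrinsics']
    if n=='wrist':
        o=o or observe();T=p['T_tool_cam'];Rt=R.from_rotvec(o['ee_rot']).as_matrix()
        return K,Rt@T[:3,:3],Rt@T[:3,3]+o['position']
    return K,R.from_rotvec(p['rotation']).as_matrix(),p['eye']
def ray(c,uv,z):
    K,Rm,e=c;d=Rm@np.linalg.solve(K,[*uv,1]);return e+d*(z-e[2])/d[2]
def proj(c,P):
    K,Rm,e=c;q=K@(Rm.T@(np.asarray(P)-e));return q[:2]/q[2]
E
python3 - <<'E'
from h import *
c=cam('top')
for n,uv,z in [('stand bar',(240,174),.044),('vb',(217,253),.04),('plate',(306,254),.03),('loupe',(194,175),.034),('bottle',(358,163),.118),('machine edge',(256,100),.05)]: print(n,ray(c,uv,z))
print(R.from_rotvec(observe()['ee_rot']).as_matrix())
im=cv2.imread('pics/top0.png')[135:295,170:380]
cv2.imwrite('pics/topc.png',cv2.resize(im,None,fx=3.8,fy=3.7,interpolation=cv2.INTER_CUBIC)[:600,:800])
E
```

```text
stand bar [0.659  0.2147 0.044 ]
vb [0.4868 0.2643 0.04  ]
plate [0.4838 0.0707 0.03  ]
loupe [0.6588 0.3178 0.034 ]
bottle [ 0.6679 -0.0294  0.118 ]
machine edge [0.8227 0.1795 0.05  ]
[[-0.9702  0.2424 -0.0002]
 [ 0.2424  0.9702 -0.0012]
 [-0.0001 -0.0012 -1.    ]]
```

View pics/topc.png

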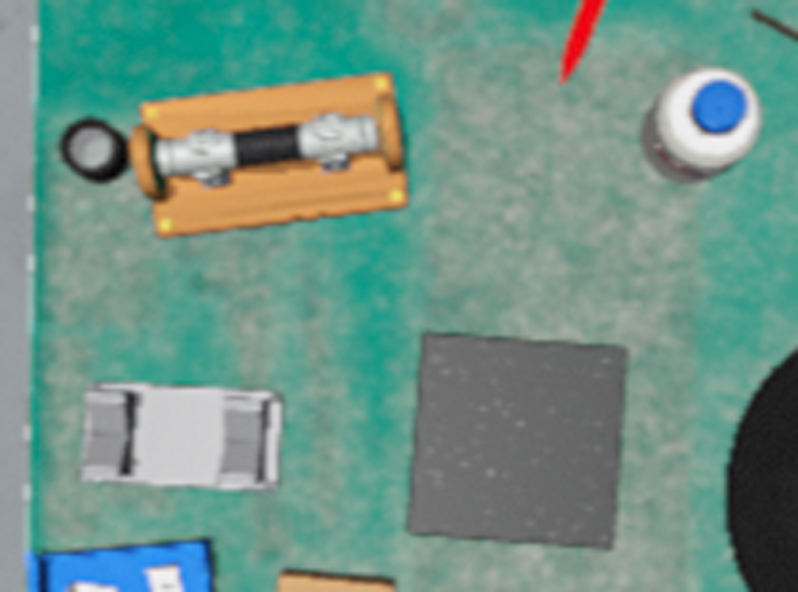

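```bash
python3 - <<'E'
from h import *
c=cam('top')
f=lambda x,y:(170+x/3.8-.4,135+y/3.7-.4)
def az(a,b,z):
    a,b=ray(c,f(*a),z),ray(c,f(*b),z);d=a-b;return a,b,np.degrees(np.arctan2(d[1],d[0]))
print('stand corners',az((160,235),(406,207),.012),az((143,103),(390,75),.012))
print('bar',az((158,158),(378,130),.05))
print('vb',az((82,482),(275,490),.008),az((90,385),(280,393),.04))
print('plate',[ray(c,f(*p),.03) for p in((424,333),(626,347),(611,548),(409,534))])
o=observe();Rt=R.from_rotvec(o['ee_rot']).as_matrix();print(np.degrees(np.arctan2(Rt[1,0],Rt[0,0])))
E
```

```text
stand corners (array([0.6095, 0.2819, 0.012 ]), array([0.6262, 0.1353, 0.012 ]), np.float64(96.50463119434171)) (array([0.6913, 0.2929, 0.012 ]), array([0.7081, 0.1447, 0.012 ]), np.float64(96.48650783177764))
bar (array([0.651 , 0.2768, 0.05  ]), array([0.6671, 0.1508, 0.05  ]), np.float64(97.29794389397034))
vb (array([0.4594, 0.3273, 0.008 ]), array([0.4543, 0.2131, 0.008 ]), np.float64(87.45327547563049)) (array([0.518 , 0.3163, 0.04  ]), array([0.513 , 0.2073, 0.04  ]), np.float64(87.3771937615449))
plate [array([0.5484, 0.1248, 0.03  ]), array([0.5397, 0.0079, 0.03  ]), array([0.4214, 0.0181, 0.03  ]), array([0.4298, 0.1339, 0.03  ])]
165.97099986091803
```

```bash
python3 -m pendant '[0,0,0,0,0,0.1516,0.0918,0,0,0,0,0,0.1516,0.0918,0,0,0,0,0,0.1516,0.0918,0,0,0,0,0,0.1516,0.0918,0,0,0,0,0,0.1516,0.0918,0,0,0,0,0,0.1516,0.0918,0,0,0,0,0,0.1516,0.0918,0,0,0,0,0,0.1516,0.0918]' 20
python3 -m pendant '[-0.037,0.038,0,0,0,0,0.0918,-0.037,0.038,0,0,0,0,0.0918,-0.037,0.038,0,0,0,0,0.0918,-0.037,0.038,0,0,0,0,0.0918,-0.037,0.038,0,0,0,0,0.0918,-0.037,0.038,0,0,0,0,0.0918,-0.037,0.038,0,0,0,0,0.0918,-0.037,0.038,0,0,0,0,0.0918]'
python3 -m pendant '[-0.037,0.038,0,0,0,0,0.0918,-0.037,0.038,0,0,0,0,0.0918,-0.037,0.038,0,0,0,0,0.0918,-0.037,0.038,0,0,0,0,0.0918,0,0,0,0,0,0,0.0918,0,0,0,0,0,0,0.0918]'
python3 - <<'E'
from h import *
o=observe();print(o['clock'],o['position'],R.from_rotvec(o['ee_rot']).as_matrix(),o['joints'],o['force'])
cv2.imwrite("pics/w1.png",get_image('wrist')[:,:,::-1])
cv2.imwrite("pics/s1.png",get_image('scene')[:,:,::-1])
E
```

```text
clock: 1.15
position: [0.1514, 0.6062, 0.2374]
ee_rot: [2.098, 2.338, -0.001]
force: [-0.3, -0.2, 0.2]
width: 0.999
gripper_force: 0.0
clock: 2.15
position: [0.488, 0.3454, 0.2376]
ee_rot: [-2.092, -2.344, 0.0]
force: [0.6, 0.7, 0.1]
width: 1.001
gripper_force: 0.0
clock: 2.9
position: [0.6543, 0.2169, 0.2371]
ee_rot: [-2.092, -2.343, 0.001]
force: [0.4, 0.8, -0.5]
width: 1.0
gripper_force: 0.0
2.9 [0.6543 0.2169 0.2371] [[-0.1127  0.9936 -0.0012]
 [ 0.9936  0.1127  0.0002]
 [ 0.0003 -0.0012 -1.    ]] [-0.6599  0.5637  0.4353  1.4202 -0.2436  1.212  -0.0851] [ 0.3623  0.8401 -0.5259]
```

View pics/w1.png

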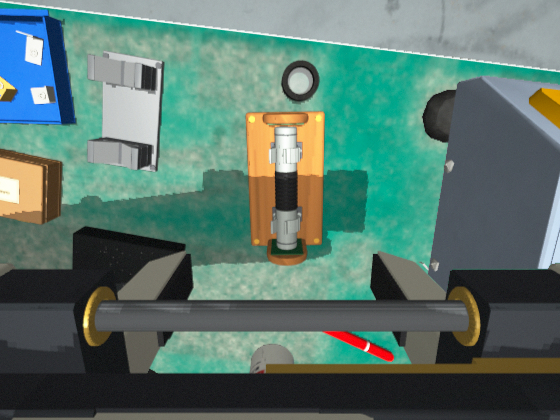

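```bash
python3 - <<'E'
from h import *
c=cam('wrist')
im=cv2.imread('pics/w1.png')[105:270,230:340]
cv2.imwrite('pics/w1c.png',cv2.resize(im,None,fx=5,fy=3.6,interpolation=cv2.INTER_CUBIC))
P=[.6588,.2137]
for uv,z in [((287,123),.055),((286,248),.055),((286,186),.044),((248,113),.012),((324,113),.012),((323,245),.012),((248,245),.012),((300,80),.034)]: print(uv,ray(c,uv,z))
E
```

```text
(287, 123) [0.6515 0.2854 0.055 ]
(286, 248) [0.6656 0.1599 0.055 ]
(286, 186) [0.6582 0.2231 0.044 ]
(248, 113) [0.6106 0.2891 0.012 ]
(324, 113) [0.6897 0.2983 0.012 ]
(323, 245) [0.7111 0.1506 0.012 ]
(248, 245) [0.6235 0.1405 0.012 ]
(300, 80) [0.6596 0.3257 0.034 ]
```

View pics/w1c.png

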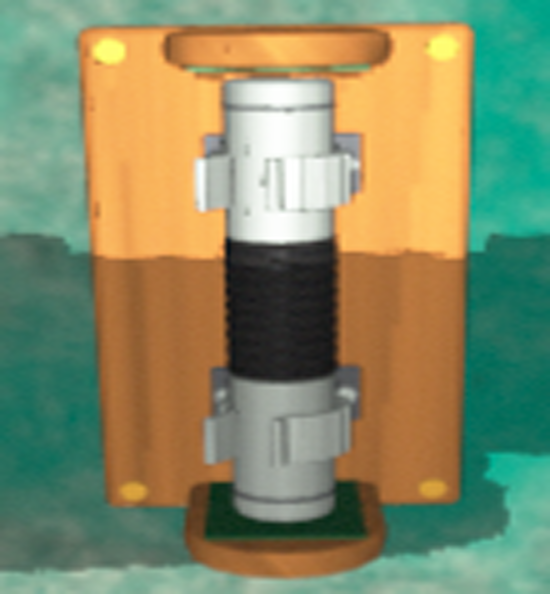

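```bash
python3 -m pendant '[0,0.0046,0.03,0,0,0,0.0918,0,0,0.036,0,0,0,0.0918,0,0,0.036,0,0,0,0.0918,0,0,0.036,0,0,0,0.0918,0,0,0.033,0,0,0,0.0918,0,0,0.02,0,0,0,0.0918,0,0,0.01,0,0,0,0.06,0,0,0,0,0,0,0.05,0,0,0,0,0,0,0.04]' 6
python3 -m pendant '[0,0,0,0,0,0,0.033,0,0,0,0,0,0,0.029]'
python3 -m pendant '[0,0,0,0,0,0,0.026,0,0,0,0,0,0,0.023,0,0,0,0,0,0,0.02]'
```

```text
clock: 4.12
position: [0.6601, 0.2174, 0.038]
ee_rot: [2.092, 2.343, 0.003]
force: [0.2, 0.0, 1.1]
width: 0.72
gripper_force: 0.0
clock: 4.38
position: [0.6596, 0.2173, 0.0374]
ee_rot: [2.092, 2.343, 0.001]
force: [0.2, -0.1, 0.1]
width: 0.505
gripper_force: 0.0
clock: 4.75
position: [0.6592, 0.2172, 0.0367]
ee_rot: [-2.092, -2.343, 0.0]
force: [-0.8, -0.5, 0.1]
width: 0.238
gripper_force: 6.0
```

```bash
python3 -m pendant '[0,0,0,0,0,0,0.015,0,0,0,0,0,0,0.01,0,0,0,0,0,0,0.01,0,0,0,0,0,0,0.01]' 35
python3 -m pendant '[0,-0.002,0,0,0,0,0.01,0,-0.002,0,0,0,0,0.01,0,-0.002,0,0,0,0,0.01,0,-0.002,0,0,0,0,0.01,0,0,0,0,0,0,0.01]'
```

```text
clock: 5.25
position: [0.6592, 0.2172, 0.0367]
ee_rot: [-2.092, -2.343, 0.0]
force: [-0.5, 0.2, 0.3]
width: 0.231
gripper_force: 35.0
clock: 5.88
position: [0.654, 0.2165, 0.0376]
ee_rot: [2.09, 2.34, 0.007]
force: [9.5, 0.3, -3.8]
width: 0.23
gripper_force: 35.0
```

```bash
python3 -m pendant '[0,-0.002,0,0,0,0,0.01,0,-0.002,0,0,0,0,0.01,0,-0.002,0,0,0,0,0.01,0,-0.002,0,0,0,0,0.01,0,0,0,0,0,0,0.01]'
python3 -m pendant '[0,-0.0015,0,0,0,0,0.01,0,-0.0015,0,0,0,0,0.01,0,0,0,0,0,0,0.01]'
```

```text
clock: 6.5
position: [0.6484, 0.2158, 0.0388]
ee_rot: [2.088, 2.338, 0.013]
force: [12.7, 1.1, -0.7]
width: 0.229
gripper_force: 35.0
clock: 6.88
position: [0.6461, 0.2156, 0.0389]
ee_rot: [2.088, 2.337, 0.014]
force: [15.0, 2.1, -3.4]
width: 0.231
gripper_force: 35.0
```

```bash
python3 -m pendant '[0,-0.0015,0,0,0,0,0.01,0,0,-0.002,0,0,0,0.01,0,0,-0.002,0,0,0,0.01,0,0,-0.002,0,0,0,0.01]'
python3 -m pendant '[0,0,-0.002,0,0,0,0.01,0,0,-0.002,0,0,0,0.01,0,0,-0.002,0,0,0,0.01]'
```

```text
clock: 7.38
position: [0.6435, 0.2152, 0.0444]
ee_rot: [2.089, 2.338, 0.011]
force: [12.1, 1.3, -3.2]
width: 0.229
gripper_force: 35.0
clock: 7.75
position: [0.6421, 0.2152, 0.0503]
ee_rot: [2.09, 2.34, 0.008]
force: [6.5, 0.3, 1.5]
width: 0.226
gripper_force: 35.0
```

```bash
python3 -m pendant '[0,0,-0.003,0,0,0,0.01,0,0,-0.003,0,0,0,0.01,0,0,-0.003,0,0,0,0.01,0,0,-0.004,0,0,0,0.01,0,0,-0.006,0,0,0,0.01]'
python3 -m pendant '[0,0,-0.01,0,0,0,0.01,0,0,-0.02,0,0,0,0.01,0,0,-0.02,0,0,0,0.01,0,0,-0.03,0,0,0,0.01,0,0,-0.03,0,0,0,0.01,0,0,0,0,0,0,0.01,0,0,0,0,0,0,0.01]'
python3 - <<'E'
from h import *
o=observe();print(o['clock'],o['position'],R.from_rotvec(o['ee_rot']).as_matrix(),o['force'],o['width'])
cv2.imwrite("pics/w2.png",get_image('wrist')[:,:,::-1])
E
```

```text
clock: 8.38
position: [0.6373, 0.2147, 0.0672]
ee_rot: [-2.091, -2.342, 0.004]
force: [0.1, 0.3, -3.7]
width: 0.228
gripper_force: 35.0
clock: 9.25
position: [0.6384, 0.2149, 0.1775]
ee_rot: [-2.092, -2.343, 0.0]
force: [0.1, 0.0, -3.9]
width: 0.232
gripper_force: 35.0
9.25 [0.6384 0.2149 0.1775] [[-0.113   0.9936 -0.0005]
 [ 0.9936  0.113   0.0001]
 [ 0.0002 -0.0005 -1.    ]] [ 0.0583  0.0004 -3.8878] 0.2318455221519502
```

View pics/w2.png

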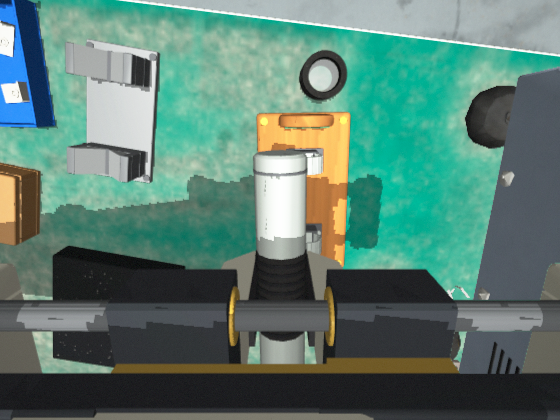

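```bash
python3 - <<'E'
from h import *
c=cam('wrist')
for uv in [(158,52),(150,182),(88,40)]: print('base',uv,ray(c,uv,.008))
im=cv2.imread('pics/w2.png')
for uv,z in [((278,153),.1965),((278,170),.1965),((278,153),.1745),((280,258),.1965)]: print('bar',uv,ray(c,uv,z))
a=cv2.imread('pics/top0.png')[232:275,183:252]
b=im[25:195,55:170]
cv2.imwrite('pics/vc.png',np.hstack([cv2.resize(a,(400,250),interpolation=cv2.INTER_CUBIC),cv2.resize(b,(390,577),interpolation=cv2.INTER_CUBIC)[:250]*0+0]) if 0 else np.hstack([np.vstack([cv2.resize(a,(400,250),interpolation=cv2.INTER_CUBIC),np.zeros((350,400,3),np.uint8)]),cv2.resize(b,(400,600),interpolation=cv2.INTER_CUBIC)]))
E
```

```text
base (158, 52) [0.5204 0.3277 0.008 ]
base (150, 182) [0.5137 0.2142 0.008 ]
base (88, 40) [0.462  0.3304 0.008 ]
bar (278, 153) [0.63   0.2788 0.1965]
bar (278, 170) [0.6307 0.2726 0.1965]
bar (278, 153) [0.6301 0.276  0.1745]
bar (280, 258) [0.6355 0.2368 0.1965]
```

View pics/vc.png

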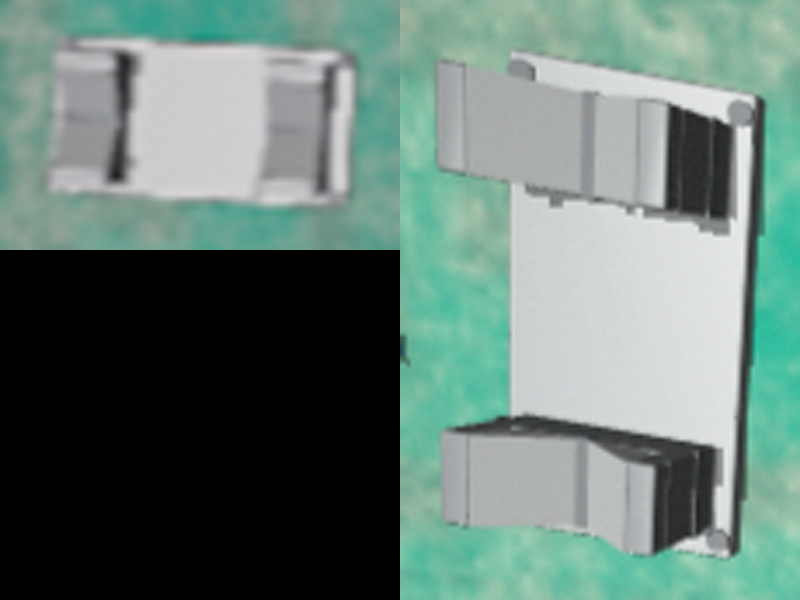

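```bash
python3 - <<'E'
from h import *
o=dict(position=np.array([0.6384,0.2149,0.1775]),ee_rot=observe()['ee_rot'])
c=cam('wrist',o);t=cam('top')
B=[ray(c,uv,.008) for uv in[(159.1,52.5),(152.2,182.3),(87.2,39.7)]]
print('base',B,'ctr',(B[1]+B[2])/2)
for cc,l in((c,[(109.1,66),(106.2,161.6)]),(t,[(198.5,252.5),(234.2,254.4)])):
    a,b=[ray(cc,uv,.028) for uv in l];d=a-b;print('valley',a,b,(a+b)/2,np.degrees(np.arctan2(d[1],d[0])),np.hypot(*d[:2]))
print(ray(t,(217.5,253.5),.02))
E
```

```text
base [array([0.5213, 0.3276, 0.008 ]), array([0.5158, 0.2141, 0.008 ]), array([0.4612, 0.3307, 0.008 ])] ctr [0.4885 0.2724 0.008 ]
valley [0.4884 0.311  0.028 ] [0.4832 0.2331 0.028 ] [0.4858 0.2721 0.028 ] 86.20094106923362 0.0781029994314786
valley [0.4876 0.307  0.028 ] [0.4832 0.2284 0.028 ] [0.4854 0.2677 0.028 ] 86.83100811875728 0.07877613186775156
[0.485  0.2664 0.02  ]
```

```bash
python3 -m pendant '[0,0,0,0,0,0.083,0.01,0,0,0,0,0,0.083,0.01,0.01125,-0.03875,0,0,0,0,0.01,0.01125,-0.03875,0,0,0,0,0.01,0.01125,-0.03875,0,0,0,0,0.01,0.01125,-0.03875,0,0,0,0,0.01,0,0,0.03,0,0,0,0.01,0,0,0.04,0,0,0,0.01,0,0,0.03,0,0,0,0.01,0,0,0,0,0,0,0.01]'
python3 -m pendant '[0,0,0.016,0,0,0,0.01,0,0,0.008,0,0,0,0.01,0,0,0.006,0,0,0,0.01,0,0,0.003,0,0,0,0.01,0,0,0,0,0,0,0.01]'
python3 - <<'E'
from h import *
o=observe();print(o['clock'],o['position'],R.from_rotvec(o['ee_rot']).as_matrix(),o['force'],o['width'],o['ft_torque'])
E
```

```text
clock: 10.55
position: [0.4844, 0.2668, 0.0752]
ee_rot: [-2.279, -2.161, 0.01]
force: [0.0, 0.1, -3.1]
width: 0.23
gripper_force: 35.0
clock: 11.18
position: [0.4866, 0.268, 0.0448]
ee_rot: [-2.279, -2.162, -0.0]
force: [-0.5, -0.8, -2.5]
width: 0.226
gripper_force: 35.0
11.175 [0.4866 0.268  0.0448] [[ 0.0529  0.9986  0.0001]
 [ 0.9986 -0.0529  0.0001]
 [ 0.0001  0.0001 -1.    ]] [-0.5361 -0.842  -2.4512] 0.22633880837969167 [-0.1449  0.0281  0.0072]
```

```bash
python3 -m pendant '[0,0,0.0025,0,0,0,0.01,0,0,0.002,0,0,0,0.01,0,0,0,0,0,0,0.01]'
python3 -m pendant '[0,0,0.002,0,0,0,0.01,0,0,0.0015,0,0,0,0.01,0,0,0,0,0,0,0.01]'
```

```text
clock: 11.55
position: [0.4864, 0.268, 0.0401]
ee_rot: [-2.279, -2.162, 0.0]
force: [-0.5, -0.1, -3.7]
width: 0.227
gripper_force: 35.0
clock: 11.92
position: [0.4864, 0.268, 0.0367]
ee_rot: [-2.279, -2.162, 0.0]
force: [-0.0, -0.3, -2.1]
width: 0.232
gripper_force: 35.0
```

```bash
python3 -m pendant '[0,0,0.001,0,0,0,0.01,0,0,0,0,0,0,0.01,0,0,0,0,0,0,0.01]'
```

```text
clock: 12.3
position: [0.4865, 0.2681, 0.0364]
ee_rot: [-2.279, -2.161, -0.001]
force: [-3.2, -0.3, 7.6]
width: 0.232
gripper_force: 35.0
```

```bash
python3 -m pendant '[0,0,-0.0005,0,0,0,0.01,0,0,0,0,0,0,0.024,0,0,0,0,0,0,0.03,0,0,0,0,0,0,0.05,0,0,0,0,0,0,0.07,0,0,0,0,0,0,0.0918,0,0,0,0,0,0,0.0918,0,0,0,0,0,0,0.0918]' 20
python3 - <<'E'
from h import *
o=observe();print(o['clock'],o['position'],o['joints'],o['force'],o['width'])
cv2.imwrite("pics/w3.png",get_image('wrist')[:,:,::-1])
cv2.imwrite("pics/t3.png",get_image('top')[:,:,::-1])
E
```

```text
clock: 13.3
position: [0.4865, 0.2681, 0.0362]
ee_rot: [-2.279, -2.162, -0.0]
force: [0.5, -1.0, -0.7]
width: 0.821
gripper_force: 0.0
13.3 [0.4865 0.2681 0.0362] [-0.866   0.5944  0.3754  1.9651 -0.3487  0.6447 -0.3204] [ 0.5116 -0.9746 -0.6547] 0.8214600071008042
```

View pics/w3.png

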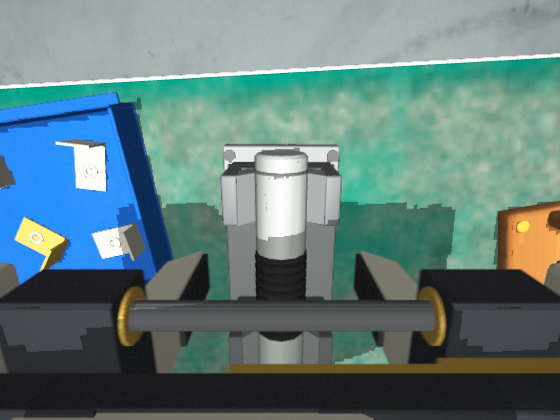

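```bash
python3 -m pendant '[0.008,0,-0.002,0,0,0,0.0918,-0.0012,0,0,0,-0.1466,0,0.0918,-0.0012,0,0,0,-0.1466,0,0.0918,-0.0012,0,0,0,-0.1466,0,0.0918,-0.0012,0,0,0,-0.1466,0,0.0918,-0.0012,0,0,0,-0.1466,0,0.0918,0,0,0,0,0,0,0.0918,0,0,0,0,0,0,0.0918]'
python3 - <<'E'
from h import *
o=observe();M=R.from_rotvec(o['ee_rot']).as_matrix();print(o['clock'],o['position'],M,'grasp',o['position']-.008*M[:,2],o['joints'],o['force'])
cv2.imwrite("pics/w4.png",get_image('wrist')[:,:,::-1])
E
```

```text
clock: 14.4
position: [0.4871, 0.2699, 0.0403]
ee_rot: [1.85, 1.752, -0.707]
force: [0.2, -0.7, 0.8]
width: 0.998
gripper_force: 0.0
14.4 [0.4871 0.2699 0.0403] [[ 0.0405  0.9986 -0.035 ]
 [ 0.7435 -0.0535 -0.6666]
 [-0.6675  0.001  -0.7446]] grasp [0.4874 0.2752 0.0462] [-1.2473  0.9804  0.6594  1.5812 -0.0194  1.2396 -0.7298] [ 0.2389 -0.6891  0.7738]
```

```bash
python3 -m pendant '[0.001,-0.001,0.0011,0,0,0,0.06,0,0,0,0,0,0,0.04,0,0,0,0,0,0,0.03,0,0,0,0,0,0,0.02,0,0,0,0,0,0,0.02,0,0,0,0,0,0,0.02,0,0,0,0,0,0,0.01,0,0,0,0,0,0,0.01]' 6
python3 -m pendant '[0,0,0,0,0,0,0.01,0,0,0,0,0,0,0.01,0,0,0,0,0,0,0.01]' 40
python3 - <<'E'
from h import *
o=observe();M=R.from_rotvec(o['ee_rot']).as_matrix();print(o['clock'],o['position'],M,'grasp',o['position']-.008*M[:,2],o['force'],o['width'])
E
```

```text
clock: 15.45
position: [0.4862, 0.2705, 0.0385]
ee_rot: [1.847, 1.752, -0.708]
force: [3.3, -0.0, 0.2]
width: 0.24
gripper_force: 6.0
clock: 15.82
position: [0.4862, 0.2705, 0.0386]
ee_rot: [1.847, 1.752, -0.708]
force: [4.2, -0.8, -0.6]
width: 0.228
gripper_force: 40.0
15.825 [0.4862 0.2705 0.0386] [[ 0.0397  0.9986 -0.0345]
 [ 0.7423 -0.0526 -0.668 ]
 [-0.6689  0.0009 -0.7434]] grasp [0.4865 0.2758 0.0445] [ 4.1951 -0.8195 -0.6385] 0.22810857207264423
```

```bash
python3 -m pendant '[-0.007,0,-0.0075,0,0,0,0.01,-0.024,0,-0.0265,0,0,0,0.01,-0.0314,0,-0.035,0,0,0,0.01,-0.0314,0,-0.035,0,0.1,0,0.01,0,0,0,0,0.158,0,0.01,0,0,0,0,0.158,0,0.01,0,0,0,0,0.158,0,0.01,0,0,0,0,0.158,0,0.01,0,0,0,0,0,0,0.01]'
python3 - <<'E'
from h import *
o=observe();M=R.from_rotvec(o['ee_rot']).as_matrix();print(o['clock'],o['position'],M,o['joints'],o['force'],o['width'])
E
```

```text
clock: 16.95
position: [0.4853, 0.2665, 0.1797]
ee_rot: [-2.285, -2.154, 0.001]
force: [-0.7, -0.1, -3.8]
width: 0.232
gripper_force: 40.0
16.95 [0.4853 0.2665 0.1797] [[ 0.059   0.9983 -0.0011]
 [ 0.9983 -0.059   0.0007]
 [ 0.0006 -0.0011 -1.    ]] [-1.028   0.4124  0.5889  1.8575 -0.2777  0.9544 -0.3744] [-0.7036 -0.1424 -3.7629] 0.2321610915511886
```

```bash
python3 -m pendant '[0,0,0,0,0,0.184,0.01,0,0,0,0,0,0.184,0.01,0,0,0,0,0,0.184,0.01,0,0,0,0,0,0.184,0.01,0,0,0,0,0,0.184,0.01,0,0,0,0,0,0.184,0.01,0,0,0,0,0,0.184,0.01,0,0,0,0,0,0.184,0.01,0,0,0,0,0,0.184,0.01,0,0,0,0,0,0.184,0.01]'
python3 - <<'E'
from h import *
o=observe();M=R.from_rotvec(o['ee_rot']).as_matrix();print(o['clock'],o['position'],M,o['joints'],o['force'],o['width'])
print('shift to (.48,.09,.2)',M.T@(np.array([.48,.09,.2])-o['position']))
E
```

```text
clock: 18.2
position: [0.4841, 0.2717, 0.178]
ee_rot: [3.096, -0.508, -0.003]
force: [0.2, 0.3, -3.0]
width: 0.23
gripper_force: 40.0
18.2 [0.4841 0.2717 0.178 ] [[ 0.9475 -0.3196 -0.0027]
 [-0.3196 -0.9475 -0.0034]
 [-0.0015  0.0041 -1.    ]] [-1.3325  0.5803  1.0946  1.873  -0.5887  1.0627 -1.8944] [ 0.1569  0.2527 -2.9656] 0.23025293770313252
shift to (.48,.09,.2) [ 0.0542  0.1736 -0.0213]
```

```bash
python3 -m pendant '[0.0136,0.0434,-0.005,0,0,0,0.01,0.0136,0.0434,-0.005,0,0,0,0.01,0.0136,0.0434,-0.005,0,0,0,0.01,0.0136,0.0434,-0.006,0,0,0,0.01,0,0,0,0,0.12,0,0.01,0,0,0,0,0.12,0,0.01,0,0,0,0,0.12,0,0.01,0,0,0,0,0.12,0,0.01,0,0,0,0,0.12,0,0.01,0,0,0,0,0,0,0.01]'
python3 - <<'E'
from h import *
o=observe();M=R.from_rotvec(o['ee_rot']).as_matrix();print(o['clock'],o['position'],M,o['joints'],o['force'],o['width'],'tilt',np.degrees(np.arccos(-M[2,2])))
E
```

```text
clock: 19.45
position: [0.484, 0.0829, 0.1953]
ee_rot: [2.894, -0.474, 0.768]
force: [0.0, -0.2, -2.7]
width: 0.233
gripper_force: 40.0
19.45 [0.484  0.0829 0.1953] [[ 0.8231 -0.3257  0.4652]
 [-0.27   -0.9451 -0.1841]
 [ 0.4997  0.0259 -0.8658]] [-1.6816  0.2177  1.3145  2.3628  0.43    0.3746 -2.6833] [ 0.0466 -0.1859 -2.6993] 0.23277719735088945 tilt 30.021525120301654
```

```bash
cat > kin.py <<'E'
from h import *
from scipy.optimize import least_squares
from itertools import product
D=[([-1.4286,.4352,.025,1.5741,-.0116,1.134,-.0751],[.1514,.6059,.2369],[-.3837,-3.118,.0025]),
([-.6599,.5637,.4353,1.4202,-.2436,1.212,-.0851],[.6543,.2169,.2371],[-2.092,-2.343,.001]),
([-.866,.5944,.3754,1.9651,-.3487,.6447,-.3204],[.4865,.2681,.0362],[-2.279,-2.162,0]),
([-1.2473,.9804,.6594,1.5812,-.0194,1.2396,-.7298],[.4871,.2699,.0403],[1.85,1.752,-.707]),
([-1.028,.4124,.5889,1.8575,-.2777,.9544,-.3744],[.4853,.2665,.1797],[-2.285,-2.154,.001]),
([-1.3325,.5803,1.0946,1.873,-.5887,1.0627,-1.8944],[.4841,.2717,.178],[3.096,-.508,-.003]),
([-1.6816,.2177,1.3145,2.3628,.43,.3746,-2.6833],[.484,.0829,.1953],[2.894,-.474,.768])]
def fk(q,s,p):
    M=np.eye(3);x=np.zeros(3);M=R.from_euler('z',p[0]).as_matrix();t=p[2:].reshape(-1,3)
    for i in range(7):
        x=x+M@t[i];M=M@R.from_euler('zy'[i%2],s[i]*q[i]).as_matrix()
    x=x+M@t[7];return x,M@R.from_euler('z',p[1]).as_matrix()
def fit():
    best=None
    for s in product([1,-1],repeat=7):
        def rot(p):
            pp=np.r_[p,np.zeros(24)]
            return np.concatenate([R.from_matrix(fk(q,s,pp)[1].T@R.from_rotvec(r).as_matrix()).as_rotvec() for q,_,r in D])
        for a in(0,1.57,3.14,-1.57):
          for b in (0,1.57,3.14,-1.57):
            c=np.sum(rot([a,b])**2)
            if c<3:
                f=least_squares(rot,[a,b])
                if best is None or f.cost<best[0]: best=(f.cost,s,f.x)
    _,s,ab=best;print(best)
    def res(t):
        p=np.r_[ab,t];w=np.ones((8,3))*.01;w[:,2]=.003
        return np.r_[np.concatenate([(fk(q,s,p)[0]-x) for q,x,_ in D])/.001, (t*w.ravel())/.003]
    f=least_squares(res,np.tile([0,0,.2],8))
    print(f.x.reshape(-1,3),'res',np.abs(f.fun[:21]).max(),'mm')
    return s,np.r_[ab,f.x]
if __name__=='__main__':
    s,p=fit();np.savez('kin.npz',s=s,p=p)
E
python3 kin.py
```

```text
(np.float64(4.2888902243690316e-07), (-1, -1, -1, -1, -1, -1, -1), array([ 3.1415, -1.5709]))
[[ 0.     -0.      0.136 ]
 [-0.0002  0.0182  0.136 ]
 [ 0.0002  0.0182  0.2787]
 [-0.0002  0.0083  0.2787]
 [ 0.0002  0.0083  0.2137]
 [-0.0001  0.0002  0.2137]
 [ 0.      0.0002  0.1796]
 [ 0.0001  0.      0.1796]] res 0.03040827014605396 mm
```

```bash
cat > ik.py <<'E'
from kin import *
d=np.load('kin.npz');S,P=d['s'],d['p']
lo=np.array([-2.62,-.44,-1.27,.08,-1.32,.12,-2.74])+.04;hi=np.array([2.62,2.09,1.32,2.57,4.46,2,2.74])-.04
def pose(x,y,zg,phi,tau):
    c,s,C,Sn=np.cos(phi),np.sin(phi),np.cos(tau),np.sin(tau)
    z=np.array([c*Sn,s*Sn,-C]);X=np.array([c*C,s*C,Sn]);M=np.c_[X,np.cross(z,X),z];return np.array([x,y,zg])+.008*z,M
def ik(t,M,q0,reg=0):
    def f(q):
        a,b=fk(q,S,P);return np.r_[(a-t)*10,R.from_matrix(b.T@M).as_rotvec()*3,reg*(q-q0)]
    r=least_squares(f,np.clip(q0,lo+.01,hi-.01),bounds=(lo,hi),max_nfev=60);e=f(r.x)[:6];return r.x,np.linalg.norm(e)
def pts(q):
    x=np.zeros(3);M=R.from_euler('z',P[0]).as_matrix();t=P[2:].reshape(-1,3);o=[]
    for i in range(7):
        x=x+M@t[i];M=M@R.from_euler('zy'[i%2],S[i]*q[i]).as_matrix();o.append(x)
    return o[3],o[5]
E
python3 - <<'E'
from ik import *
rng=np.random.default_rng(0)
qc=np.array(D[-1][0])
for sg in(1,-1):
 for ph in range(-180,180,20):
  t,M=pose(.50,.073,.11,np.radians(ph),sg*np.radians(48))
  best=None
  for k in range(10):
    q0=qc if k==0 else rng.uniform(lo,hi)
    q,e=ik(t,M,q0)
    if e<1e-3:
        m=np.min(np.r_[q-lo,hi-q]);
        if best is None or m>best[0]: best=(m,q)
  if best: print(sg,ph,'%.2f'%best[0],best[1],*pts(best[1]))
E
```

```text
1 -180 0.26 [-0.1756  0.896   0.0187  1.375  -0.1325  1.702   1.4539] [0.4363 0.032  0.6203] [0.761  0.0731 0.345 ]
1 -160 0.27 [-0.3811  0.8985  0.1758  1.391  -0.0343  1.6946  1.7206] [0.4206 0.1205 0.6202] [0.7452 0.1624 0.345 ]
1 -140 0.38 [-0.7109  0.9276  0.5522  1.4854 -0.0551  1.5845  2.1121] [0.3645 0.2564 0.6097] [0.6999 0.2409 0.345 ]
1 -120 0.52 [-0.7302  0.833   0.3475  1.6019  0.2144  1.4425  2.1147] [0.3354 0.241  0.6489] [0.6305 0.2991 0.345 ]
1 -100 0.52 [-0.4961  0.7486 -0.1994  1.7373  0.6425  1.4376  1.9263] [0.356  0.1421 0.6791] [0.5452 0.3301 0.345 ]
1 -80 0.59 [-0.5973  0.6667 -0.1764  1.937   0.8222  1.261   1.9922] [0.3111 0.1578 0.709 ] [0.4546 0.3301 0.345 ]
1 -60 0.41 [-0.3185  0.6725 -0.641   2.1215  1.1831  1.3496  1.8916] [0.3469 0.0692 0.7049] [0.3694 0.299  0.345 ]
1 -40 0.19 [-0.4061  0.5638 -0.5232  2.3417  1.4351  1.1269  1.9067] [0.2941 0.0792 0.7408] [0.3    0.2407 0.345 ]
1 -20 0.01 [-0.0877  0.5987 -0.8385  2.5153  1.8039  1.1927  1.9439] [ 0.3217 -0.0136  0.7289] [0.2547 0.1622 0.345 ]
1 40 0.05 [ 0.8665  0.6545 -0.9457  2.4803  3.4314  0.363
[... 1987 characters left out ...]

-1 60 0.56 [-0.9246  0.9194  0.6961  1.621   0.0156  1.3968 -0.7982] [0.2992 0.3256 0.6141] [0.6304 0.2992 0.3449]
-1 80 0.68 [-0.8015  0.7515  0.2637  1.7673  0.4315  1.2758 -0.9904] [0.2956 0.2414 0.6806] [0.5451 0.3302 0.3449]
-1 100 0.59 [-0.6257  0.6636 -0.1366  1.9399  0.8074  1.2427 -1.135 ] [0.3052 0.1656 0.7103] [0.4544 0.3301 0.3449]
-1 120 0.41 [-0.2891  0.6862 -0.6837  2.1196  1.1941  1.3774 -1.2586] [0.3546 0.061  0.6999] [0.3693 0.299  0.345 ]
-1 140 0.21 [-0.0626  0.7489 -1.0125  2.3171  1.4902  1.4752 -1.2343] [ 0.3864 -0.0164  0.6755] [0.2999 0.2406 0.345 ]
-1 160 0.03 [ 0.1035  0.7482 -1.1307  2.5032  1.78    1.4179 -1.1147] [ 0.3786 -0.0793  0.6754] [0.2546 0.1621 0.3449]
```

```bash
python3 -m pendant '[0,0,0,0,-0.12,0,0.01,0,0,0,0,-0.12,0,0.01,0,0,0,0,-0.12,-0.1,0.01,0,0,0,0,-0.12,-0.12,0.01,0,0,0,0,-0.1,-0.12,0.01,0,0,0,0,0,-0.18,0.01,0,0,0,0,0,-0.18,0.01,0,0,0,0,0,-0.18,0.01,0,0,0,0,0,-0.18,0.01,0,0,0,0,0,-0.18,0.01]'
python3 - <<'E'
from ik import *
o=observe();M=R.from_rotvec(o['ee_rot']).as_matrix();print(o['clock'],o['position'],M,o['joints'],o['force'],o['width'])
E
```

```text
clock: 20.7
position: [0.4867, 0.0808, 0.1954]
ee_rot: [2.781, 1.344, -0.089]
force: [-0.3, 0.3, -3.0]
width: 0.233
gripper_force: 40.0
20.7 [0.4867 0.0808 0.1954] [[ 0.6202  0.7839 -0.0292]
 [ 0.7809 -0.6205 -0.0716]
 [-0.0743  0.0216 -0.997 ]] [-0.7059  0.3047  0.4971  1.9408 -0.0968  0.978  -0.8395] [-0.2502  0.3221 -3.0235] 0.23265899331053452
```

```bash
python3 -m pendant '[0,0,0,0,0,-0.18,0.01,0,0,0,0,0,-0.18,0.01,0,0,0,0,0,-0.18,0.01,0,0,0,0,0,-0.18,0.01,0,0,0,0,0,-0.18,0.01,0,0,0,0,0,-0.18,0.01,0,0,0,0,0,-0.18,0.01,0,0,0,0,0,-0.18,0.01,0,0,0,0,0,-0.18,0.01,0,0,0,0,0,-0.18,0.01]'
python3 -m pendant '[0,0,0,0,0,-0.18,0.01,0,0,0,0,0,-0.18,0.01,0,0,0,0,0,-0.18,0.01,0,0,0,0,0,0,0.01]'
python3 - <<'E'
from ik import *
o=observe();M=R.from_rotvec(o['ee_rot']).as_matrix();print(o['clock'],o['position'],M,o['joints'],o['force'],o['width'])
E
```

```text
clock: 21.95
position: [0.4864, 0.0805, 0.1953]
ee_rot: [-0.685, -3.05, 0.12]
force: [0.3, 0.5, -3.1]
width: 0.23
gripper_force: 40.0
clock: 22.45
position: [0.4866, 0.08, 0.1952]
ee_rot: [0.14, -3.104, 0.111]
force: [-0.2, -0.6, -2.7]
width: 0.228
gripper_force: 40.0
22.45 [0.4866 0.08   0.1952] [[-0.9954 -0.0908 -0.0293]
 [-0.0885  0.9934 -0.0729]
 [ 0.0357 -0.07   -0.9969]] [-0.3359  0.291   0.0255  1.9126  0.0636  0.9894  1.3131] [-0.1869 -0.5509 -2.673 ] 0.22808779497957507
```

```bash
python3 - <<'E'
from ik import *
o=observe();M=R.from_rotvec(o['ee_rot']).as_matrix()
for ph in(-100,-115,-130):
    t,Mt=pose(.495,.075,.165,np.radians(ph),np.radians(48))
    rv=R.from_matrix(M.T@Mt).as_rotvec();n=10
    print(ph,'rv/10',rv/n,'shift first',M.T@(t-o['position']))
    print(ik(t,Mt,o['joints'],.02))
E
```

```text
-100 rv/10 [ 0.0508  0.0637 -0.1232] shift first [-0.0077 -0.0089  0.036 ]
(array([-0.5873,  0.6596, -0.0715,  1.7308,  0.5698,  1.4695,  2.033 ]), np.float64(0.0001731520136660807))
-115 rv/10 [ 0.0392  0.069  -0.0994] shift first [-0.0063 -0.0083  0.036 ]
(array([-0.523 ,  0.7183, -0.0486,  1.603 ,  0.4393,  1.5802,  1.9601]), np.float64(0.0002040549824583426))
-130 rv/10 [ 0.0277  0.0732 -0.0754] shift first [-0.005  -0.0074  0.036 ]
(array([-0.449 ,  0.7673, -0.0311,  1.4961,  0.3114,  1.6744,  1.8644]), np.float64(0.00023138999759835243))
```

```bash
python3 -m pendant '[-0.0077,-0.0089,0.02,0.0508,0.0637,-0.1232,0.01,0,0,0,0.0508,0.0637,-0.1232,0.01,0,0,0,0.0508,0.0637,-0.1232,0.01,0,0,0,0.0508,0.0637,-0.1232,0.01,0,0,0,0.0508,0.0637,-0.1232,0.01,0,0,0,0.0508,0.0637,-0.1232,0.01,0,0,0,0.0508,0.0637,-0.1232,0.01,0,0,0,0.0508,0.0637,-0.1232,0.01,0,0,0,0.0508,0.0637,-0.1232,0.01,0,0,0,0.0508,0.0637,-0.1232,0.01]'
python3 -m pendant '[0,0,0,0,0,0,0.01,0,0,0,0,0,0,0.01]'
python3 - <<'E'
from ik import *
o=observe();M=R.from_rotvec(o['ee_rot']).as_matrix();print(o['clock'],o['position'],M,o['joints'],o['force'],o['width'])
t,Mt=pose(.495,.075,.165,np.radians(-100),np.radians(48))
print(R.from_matrix(M.T@Mt).as_rotvec(),M.T@(t-o['position']))
a=get_image('scene');cv2.imwrite("pics/s5.png",a[:,:,::-1]);w=get_image('wrist')
cv2.imwrite("pics/s5c.png",np.hstack([cv2.resize(a[110:290,150:330],(400,400)),cv2.resize(w,(400,400))])[:,:,::-1])
E
```

```text
clock: 23.7
position: [0.4941, 0.0704, 0.1751]
ee_rot: [1.546, -1.845, 0.692]
force: [0.0, 0.4, -3.2]
width: 0.229
gripper_force: 40.0
clock: 23.95
position: [0.4945, 0.0694, 0.1755]
ee_rot: [1.542, -1.853, 0.693]
force: [-0.8, -0.6, -3.9]
width: 0.233
gripper_force: 40.0
23.95 [0.4945 0.0694 0.1755] [[-0.1235 -0.9838 -0.1301]
 [-0.6567  0.1793 -0.7325]
 [ 0.744  -0.0051 -0.6682]] [-0.5541  0.6435 -0.1214  1.7157  0.5845  1.513   2.0217] [-0.8317 -0.6467 -3.9421] 0.23277989414321046
[ 0.0009 -0.0013 -0.0076] [-0.0115  0.0006  0.0108]
```

View pics/s5c.png

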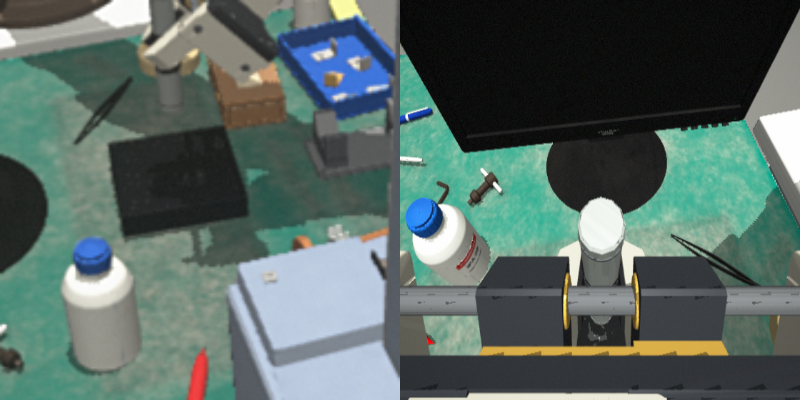

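```bash
python3 - <<'E'
from ik import *
o=observe();M=R.from_rotvec(o['ee_rot']).as_matrix();c=cam('wrist',o)
K=c[0];g=o['position']-.0075*M[:,2]
for a in(42-4,42,42+4):
  b=M@np.array([np.cos(np.radians(a)),0,-np.sin(np.radians(a))]);print(a,b,[proj(c,g+b*L) for L in(.053,.0575,.062)])
# ring detection crop
w=get_image('wrist');cv2.imwrite('pics/w6.png',cv2.resize(w[190:320,220:340],None,fx=4.5,fy=4.5,interpolation=cv2.INTER_CUBIC)[:,:,::-1])
E
```

```text
38 [-0.0175 -0.0662  0.9977] [array([281.592 , 223.6812]), array([281.6001, 216.0761]), array([281.6087, 207.9413])]
42 [-0.005   0.0025  1.    ] [array([281.5964, 233.3948]), array([281.6052, 226.8391]), array([281.6147, 219.7948])]
46 [0.0074 0.0711 0.9974] [array([281.6006, 243.8138]), array([281.61  , 238.4522]), array([281.6202, 232.6668])]
```

View pics/w6.png

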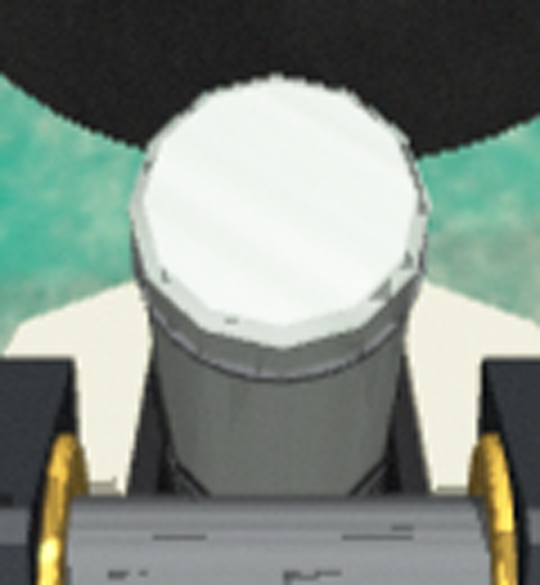

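```bash
python3 -m pendant '[-0.0149,0,0.0134,0,-0.012,0,0.01,-0.0149,0,0.0134,0,0,0,0.01,-0.0104,0,0.0094,0,0,0,0.01,-0.0074,0,0.0067,0,0,0,0.01,0,0,0,0,0,0,0.01,0,0,0,0,0,0,0.01]'
python3 -m pendant '[-0.0015,0,0.0013,0,0,0,0.01,-0.0015,0,0.0013,0,0,0,0.01,-0.0015,0,0.0013,0,0,0,0.01,0,0,0,0,0,0,0.01]'
```

```text
clock: 24.85
position: [0.4949, 0.0698, 0.1116]
ee_rot: [1.554, -1.857, 0.688]
force: [0.6, 0.4, -2.6]
width: 0.232
gripper_force: 40.0
clock: 25.35
position: [0.4948, 0.0698, 0.1053]
ee_rot: [1.554, -1.856, 0.687]
force: [0.0, 1.0, -3.5]
width: 0.231
gripper_force: 40.0
```

```bash
python3 -m pendant '[-0.0015,0,0.0013,0,0,0,0.01,-0.0011,0,0.001,0,0,0,0.01,0,0,0,0,0,0,0.01]'
python3 -m pendant '[-0.0011,0,0.001,0,0,0,0.01,0,0,0,0,0,0,0.01]'
python3 -m pendant '[-0.0011,0,0.001,0,0,0,0.01,0,0,0,0,0,0,0.01]'
```

```text
clock: 25.72
position: [0.4948, 0.0698, 0.1018]
ee_rot: [1.554, -1.856, 0.687]
force: [0.1, 0.8, -2.8]
width: 0.234
gripper_force: 40.0
clock: 25.98
position: [0.4948, 0.0698, 0.1003]
ee_rot: [1.554, -1.856, 0.687]
force: [0.2, 0.0, -4.0]
width: 0.229
gripper_force: 40.0
clock: 26.22
position: [0.4948, 0.0699, 0.0988]
ee_rot: [1.554, -1.856, 0.687]
force: [0.4, 0.1, -3.1]
width: 0.231
gripper_force: 40.0
```

```bash
python3 -m pendant '[-0.0011,0,0.001,0,0,0,0.01,0,0,0,0,0,0,0.01]'
python3 -m pendant '[-0.0008,0,0.0007,0,0,0,0.01,0,0,0,0,0,0,0.01]'
python3 -m pendant '[-0.0008,0,0.0007,0,0,0,0.01,0,0,0,0,0,0,0.01]'
```

```text
clock: 26.48
position: [0.4948, 0.0699, 0.0973]
ee_rot: [1.554, -1.856, 0.687]
force: [-0.0, 0.4, -2.2]
width: 0.226
gripper_force: 40.0
clock: 26.72
position: [0.4948, 0.0699, 0.0963]
ee_rot: [1.554, -1.856, 0.687]
force: [1.0, -0.3, -3.3]
width: 0.232
gripper_force: 40.0
clock: 26.98
position: [0.4949, 0.0699, 0.0953]
ee_rot: [1.554, -1.857, 0.687]
force: [0.5, 0.3, -3.0]
width: 0.23
gripper_force: 40.0
```

```bash
for i in 1; do python3 -m pendant '[-0.0008,0,0.0007,0,0,0,0.01,0,0,0,0,0,0,0.01]'
python3 -m pendant '[-0.0008,0,0.0007,0,0,0,0.01,0,0,0,0,0,0,0.01]'
python3 -m pendant '[-0.0008,0,0.0007,0,0,0,0.01,0,0,0,0,0,0,0.01]'; done
```

```text
clock: 27.22
position: [0.495, 0.0698, 0.0952]
ee_rot: [1.553, -1.856, 0.689]
force: [-0.6, 0.5, 6.1]
width: 0.232
gripper_force: 40.0
clock: 27.48
position: [0.4951, 0.0697, 0.0951]
ee_rot: [1.552, -1.856, 0.69]
force: [-2.1, 3.0, 14.5]
width: 0.227
gripper_force: 40.0
clock: 27.72
position: [0.4951, 0.0695, 0.095]
ee_rot: [1.551, -1.856, 0.691]
force: [-2.7, 4.2, 22.6]
width: 0.229
gripper_force: 40.0
```

```bash
python3 -m pendant '[0.0017,0,-0.0015,0,0,0,0.01,0,0,0,0,0,0,0.01,0,0,0,0,0,0,0.01]' 10
```

```text
clock: 28.1
position: [0.4951, 0.0698, 0.0948]
ee_rot: [1.553, -1.856, 0.688]
force: [-0.1, 1.7, 6.1]
width: 0.235
gripper_force: 10.0
```

```bash
python3 -m pendant '[0.0005,0,-0.0004,0,0,0,0.02,0,0,0,0,0,0,0.02]' 3
python3 -m pendant '[0,0,0,0,0,0,0.023,0,0,0,0,0,0,0.024,0,0,0,0,0,0,0.026,0,0,0,0,0,0,0.03,0,0,0,0,0,0,0.04,0,0,0,0,0,0,0.06,0,0,0,0,0,0,0.0918,0,0,0,0,0,0,0.0918]'
python3 - <<'E'
from ik import *
o=observe();print(o['clock'],o['width'],o['force'],o['position'])
w=get_image('wrist');cv2.imwrite('pics/w7.png',w[:,:,::-1])
E
```

```text
clock: 28.35
position: [0.4948, 0.0699, 0.0949]
ee_rot: [1.554, -1.856, 0.687]
force: [0.0, 1.6, 0.6]
width: 0.238
gripper_force: 3.0
clock: 29.35
position: [0.4949, 0.0699, 0.0951]
ee_rot: [1.554, -1.857, 0.687]
force: [-0.1, -0.3, -0.8]
width: 0.713
gripper_force: 0.0
29.35 0.7134491287740773 [-0.1125 -0.328  -0.8481] [0.4949 0.0699 0.0951]
```

View pics/w7.png

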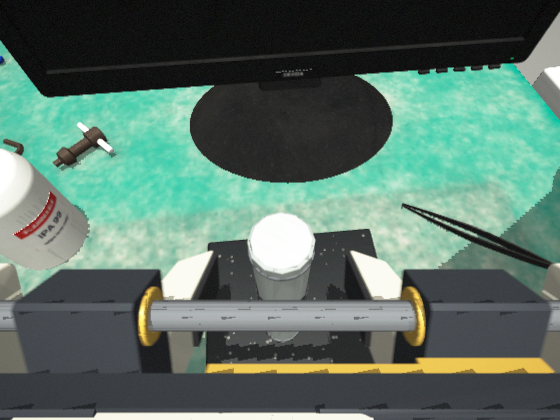

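```bash
python3 -m pendant '[0,0,0,0,0,0,0.0918,0,0,0,0,0,0,0.0918,0,0,-0.01,0,0,0,0.0918,0,0,-0.02,0,0,0,0.0918,0,0,-0.03,0,0,0,0.0918,0,0,-0.04,0,0,0,0.0918,0,0,-0.04,0,0,0,0.0918,0,0,0,0,0,0,0.0918,0,0,0,0,0,0,0.0918,0,0,0,0,0,0,0.0918]'
python3 - <<'E'
from ik import *
o=observe();print(o['clock'],o['force'],o['position'])
c=cam('wrist',o);w=get_image('wrist')
print([proj(c,[.4955,.0749,z]) for z in(.03,.155)])
cv2.imwrite('pics/w8.png',w[:,:,::-1])
E
```

```text
clock: 30.65
position: [0.5122, 0.1703, 0.1892]
ee_rot: [1.552, -1.855, 0.687]
force: [0.4, -1.2, 0.1]
width: 1.0
gripper_force: 0.0
30.65 [ 0.3803 -1.2118  0.1127] [0.5122 0.1703 0.1892]
[array([281.585 , 240.4626]), array([281.1786, 164.0338])]
```

View pics/w8.png

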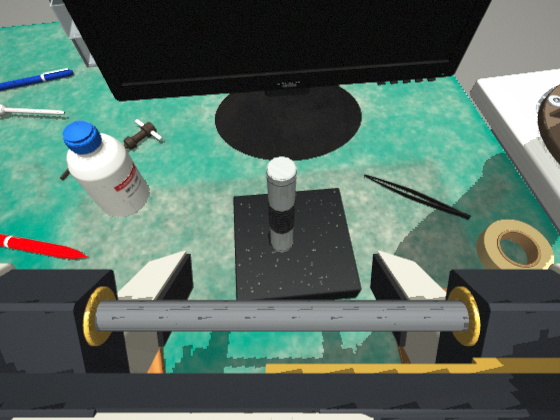

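The picture shows the bar standing free near the middle of the plate, with its foot at about (281, 245). The bottle is undisturbed and the gripper is clear.

```bash
python3 -c "
from cell import sign_off
print(sign_off())"
```

```text
the job is handed in; nothing more can be done
None
```

The gauge bar was rolled out of its clips, laid in the V-blocks and let go, then taken again and stood upright near the middle of the granite plate; it is standing free, I saw no sign that the loupe or bottle moved, and the job was handed in at about 31 s (no verdict was returned).

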